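# Blank off two open vacuum ports with matching rings and flanges

### The arm

A 6-joint arm with a two-finger parallel gripper is mounted at the origin on a cart in front of the work surface, level with it; the furniture and walls round the work are solid. World frame = base frame: x ahead of the robot, y to its left, z up, the work surface at z = 0. Lengths are in m, angles in degrees, forces in N, time in s.
With the tool pointing down it reaches from about 0.35 to 0.875 m from the base axis. Payload 4.2 kg.
Tool frame: the origin (TCP) lies at the very end of the fingers, on their centre line; the grasp point (between the pads) lies 19 mm behind it; z points along the fingers, y is the line along which they close (so a half turn about z gives the same grasp; the last joint's range is limited). The gripper opens to 87 mm and grips with 3 to 60 N. Pads are 19 mm wide; open, the fingers measure 117 mm over their backs; the gripper's body (75 mm by 190 mm) begins 51 mm behind the grasp point.
Start: joints at [83.514, 22.042, 0.453, 0, -68.411, -14.817], TCP at [0.227, 0.582, 0.223] pointing down, gripper open.
Joint ranges: [-179.83, 179.83], [-69.29, 118.12], [-61.27, 80.66], [-181.25, 117.63], [-171.15, -9.14], [-177.46, 177.46]. Speed limits (degrees/s): [159.86, 159.86, 180, 180, 180, 180].

### API

Orientations are given as a 3x3 rotation matrix whose columns are the frame's x, y, z axes.
In Python, from station import sense, cams, r gives the robot as it stands. The module is installed in compiled form; this text tells all that it offers.
- The arm moves only by the tool step_arm, never from a script. Its argument "targets" is text: rows parted by semicolons, each of 4 numbers parted by spaces: the shift along the tool's x, y, z in cm, then the turn about the tool's z in degrees. In form: x y z turn; .... A call has 1 to 12 rows; each row shifts and turns the commanded pose from where the row before left it, along the tool's axes as they then stand; what a row does not reach is not made up. A row lasts 1/12 s, in which the tool goes at most 41.7 mm and 7.16 degrees, less where a joint would pass 70% of its speed; a pose out of reach is approached as far as the arm can. A call with a gripper value outside its range is refused whole. "claw" is the finger opening in cm, from 0 to 8.7, set as the call begins (left out, the last holds). The fingers move at their own pace and stop on an object; the grip force is fixed at half the most. Time passes only in rows, so rows that do not move let the fingers close. It gives the time, the measured TCP pose, the force, the opening and the grip force at its end, in the units of the state.
- sense(): the state, without advancing time (a new reading comes with each control period).
- cams.capture(name): name is "scene" or "side" or "wrist"; returns a dict with "frame" (400x640x3 uint8, blue, green, red), "vertical_fov" (degrees; the focal length in pixels is half the picture's height over the tangent of half this angle, whatever the lens; pixels are square), "cx", "cy" (the principal point, pixels), "dist_coeffs" ([k1, k2, p1, p2, k3] as OpenCV has them; the pictures are not rectified), "eye" and "rotation" of the camera in the world; the wrist camera has in their place "tool_from_camera" (4x4, takes a point from camera to tool coordinates, whose origin is the TCP and whose axes are the flange's). Camera axes: x right, y down, z forward; pixel columns grow to the right and rows downward; lengths in m; the calibration is good to about 2 mm. A picture is of the moment at which its call begins: read the wrist's pose just before it. There is no depth.
- r.finish_job(): hands the job in; it is judged then, once.
The state is a dict: "time_s": time; "joints": joint angles; "joint_velocities": joint speeds; "effort": joint torques, N m; "tcp_pos": TCP position; "ee_rot": TCP orientation; "wrist_force": force on the tool from outside, world axes, zero at the start; "moment": the same for the moment, N m; "gripper_width": opening from 0.0 (shut) to 1.0 (fully open); "gripper_force": force on a finger pad.
Only numpy, scipy, OpenCV 4.12 (cv2) and the standard library are available. Lean on these libraries where they do the work, as an engineer would, in place of code of your own. Each camera call takes 0.05 s, during which the arm holds its last target. There are 200 camera calls.

### The job

Close the two open vacuum ports standing on the bench so that no dust gets in: on each one seat the centring ring of its own size, with the ring's sleeve down in the bore, and then lay the blank flange of that size on the ring so that it sits flat and centred over it. Ring and blank have the same outside diameter as the port's top flange; the smallest ring and the smallest blank belong to neither port, so leave them lying where they are.

Things in the scene. Friction and masses are not known exactly. Their poses are not given: they have to be found in the camera images.
- port_large: Large open port, fixed: steel adapter standing upright, round base 70 mm in diameter and 13 mm thick, 45 mm tube, at the top a round flange of 55 mm diameter with an open 41 mm bore facing up. Its flat top face is 55 mm above the bench. Origin: centre of the underside, on the bench; z up along the bore.
- port_medium: Medium open port, fixed: steel adapter standing upright, round base 70 mm in diameter and 13 mm thick, 30 mm tube, at the top a round flange of 40 mm diameter with an open 26 mm bore facing up. Its flat top face is 50 mm above the bench. Origin: centre of the underside, on the bench; z up along the bore.
- ring_large: Large centring ring, loose, flat: round rim of 55 mm outside diameter, 5 mm thick, black O-ring in it; sleeve with a 30 mm hole stands 4 mm out on both sides, tapering from 38 to 32 mm diameter. 13 mm high, same both ways up; rim 4 to 9 mm above its lower end. Grip across the rim. Origin: centre of its lower end; z is its axis, up. Seats with 1.5 mm play, rim on the face.
- ring_medium: Medium centring ring, loose, flat: round rim of 40 mm outside diameter, 5 mm thick, black O-ring in it; sleeve with a 15 mm hole stands 4 mm out on both sides, tapering from 23 to 17 mm diameter. 13 mm high, same both ways up; rim 4 to 9 mm above its lower end. Grip across the rim. Origin: centre of its lower end; z is its axis, up. Seats with 1.5 mm play, rim on the face.
- blank_large: Large blank flange, loose, flat: closed steel disc of 55 mm diameter, 10 mm thick, edge upright up to 7 mm, bevelled above; underside with a 41 mm recess, 5 mm deep, that fits over a ring's sleeve. Grip across the edge. Origin: centre of the underside; z is its axis, up. In place its underside is 5 mm above the port's face.
- blank_medium: Medium blank flange, loose, flat: closed steel disc of 40 mm diameter, 10 mm thick, edge upright up to 7 mm, bevelled above; underside with a 26 mm recess, 5 mm deep, that fits over a ring's sleeve. Grip across the edge. Origin: centre of the underside; z is its axis, up. In place its underside is 5 mm above the port's face.
- ring_small: Small centring ring, loose, flat: round rim of 30 mm outside diameter, 5 mm thick, black O-ring in it; sleeve with a 6 mm hole stands 4 mm out on both sides, tapering from 14 to 8 mm diameter. 13 mm high, same both ways up; rim 4 to 9 mm above its lower end. Grip across the rim. Origin: centre of its lower end; z is its axis, up. Stays where it is.
- blank_small: Small blank flange, loose, flat: closed steel disc of 30 mm diameter, 10 mm thick, edge upright up to 7 mm, bevelled above; underside with a 17 mm recess, 5 mm deep, that fits over a ring's sleeve. Grip across the edge. Origin: centre of the underside; z is its axis, up. Stays where it is.
- sensor_unit: The big apparatus behind and left of the parts, fixed: a white drum of about 0.2 m diameter lying along x on a low frame, with an upright panel at its near end. It reaches 0.30 m up and spans x from 0.51 to 1.04 m, y from -0.29 to -0.03 m in the robot's base frame; keep the hand clear of it, also on the way to the parts. Origin: on the bench below its middle.
- data_logger: Grey instrument box at the left with cables at its front, fixed, not to be handled: it spans x from 0.41 to 0.80 m, y from 0.11 to 0.38 m in the robot's base frame and is 0.10 m high; an arm that starts on that side passes over it. Origin: on the bench below its middle.

How it is judged (in metres and radians):
At the end, for the whole second after the job is handed in: On each port its own ring is seated (5 mm of the axis, height within 2 mm) and its own blank lies flat on the ring (7 mm of the axis, height within 2 mm, tilt under 0.08 rad), all at rest; the smallest ring and blank lie within 20 mm of where they were (horizontal distance between ring_large and port_large below 0.005 m and z of ring_large in the frame of port_large between 0.049 and 0.053 m and horizontal distance between blank_large and port_large below 0.007 m and z of blank_large in the frame of port_large between 0.058 and 0.062 m and angle between each of blank_large, blank_medium's own z axis and vertical below 0.08 rad and linear speed of each of ring_large, blank_large, ring_medium, blank_medium below 0.02 m/s and horizontal distance between ring_medium and port_medium below 0.005 m and z of ring_medium in the frame of port_medium between 0.044 and 0.048 m and horizontal distance between blank_medium and port_medium below 0.007 m and z of blank_medium in the frame of port_medium between 0.053 and 0.057 m and distance of each of ring_small, blank_small from where it was at the start of the episode below 0.02 m); the robot touches nothing.
It fails at once if the smallest ring or the smallest blank is carried off or pushed aside (more than 20 mm) (distance of any of ring_small, blank_small from where it was at the start of the episode above 0.02 m).
It also fails if it takes over 96 s, if anything falls off the work surface, if the arm or the gripper's body presses on something with over 40 N, if the wrist force passes 120 N, or if a joint passes its speed limit or range.

## Working session

There is one attempt and no reset: what is moved stays moved. The work goes in short steps, Python scripts to look and compute and a tool call to move; the robot and the scene stay as the last step left them, time stands still between calls to the robot, and variables do not carry over. Pictures are saved under pics/ and viewed, at most 14 in all, crops included, and the job is handed in when it is done.

Besides the shell and the picture viewer there is one more tool, called as name(argument=value, ...), one argument or row to a line, values as JSON. step_arm: Moves the arm, as the interface text tells. Its arguments: {"type":"object","properties":{"targets":{"type":"string"},"claw":{"type":"number"}},"required":["targets"]}

```bash
mkdir -p pics; cat > h.py <<'E'
from station import sense,cams,r
import numpy as np,cv2
def cap(n,save=None):
    s=sense(); c=cams.capture(n); f=200/np.tan(np.radians(c["vertical_fov"]/2))
    K=np.array([[f,0,c["cx"]],[0,f,c["cy"]],[0,0,1.]]); D=np.array(c["dist_coeffs"],float)
    if n=="wrist":
        T=np.array(c["tool_from_camera"]); R0=np.array(s["ee_rot"]); R=R0@T[:3,:3]; e=np.array(s["tcp_pos"])+R0@T[:3,3]
    else: R=np.array(c["rotation"]);e=np.array(c["eye"])
    if save: cv2.imwrite("pics/"+save,c["frame"])
    return dict(img=c["frame"],K=K,D=D,R=R,e=e,s=s)
def ray(c,uv,z):
    p=cv2.undistortPoints(np.array(uv,float).reshape(-1,1,2),c["K"],c["D"]).reshape(-1,2)
    d=np.c_[p,np.ones(len(p))]@c["R"].T
    return c["e"]+d*((z-c["e"][2])/d[:,2])[:,None]
def proj(c,P):
    P=(np.array(P,float).reshape(-1,3)-c["e"])@c["R"]
    return cv2.projectPoints(P,np.zeros(3),np.zeros(3),c["K"],c["D"])[0].reshape(-1,2)
def ring(p,rad,z):
    a=np.linspace(0,2*np.pi,73); return np.c_[p[0]+rad*np.cos(a),p[1]+rad*np.sin(a),0*a+z]
E
python3 - <<'E'
from h import *
for n in("scene","side","wrist"):
    c=cap(n,n+"0.png"); print(n,c["e"].round(3),c["R"].round(2).tolist())
s=sense();print(s["time_s"],s["tcp_pos"],s["ee_rot"])
E
```

```text
scene [ 0.059 -0.882  0.595] [[0.81, -0.3, 0.51], [-0.59, -0.39, 0.71], [-0.02, -0.87, -0.49]]
side [ 0.199 -1.037  0.644] [[0.93, -0.17, 0.33], [-0.37, -0.47, 0.8], [0.02, -0.87, -0.5]]
wrist [0.291 0.556 0.384] [[-0.36, -0.9, -0.24], [-0.93, 0.35, 0.09], [0.0, 0.25, -0.97]]
0.15 [0.22687774 0.58189398 0.22169688] [[ 9.31622812e-01 -3.63426339e-01 -4.80944302e-04]
 [-3.63426631e-01 -9.31621416e-01 -1.61895128e-03]
 [ 1.40311524e-04  1.68303991e-03 -9.99998574e-01]]
```

View pics/scene0.png

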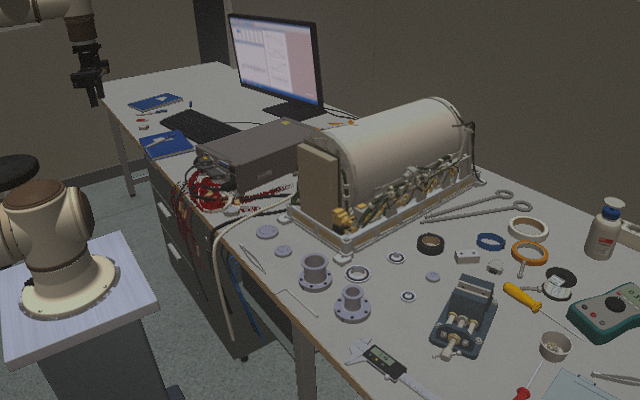

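View pics/side0.png

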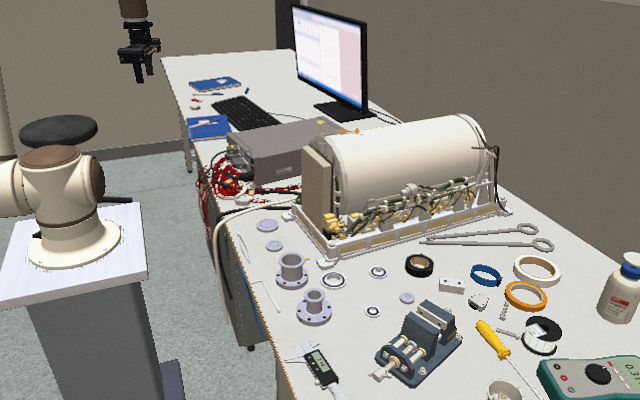

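View pics/wrist0.png

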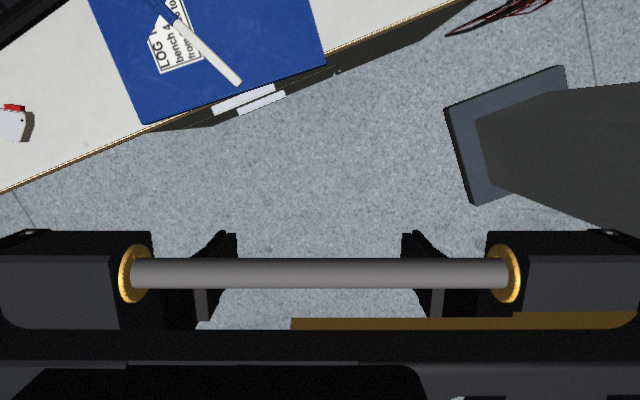

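The scene view shows:
- blanks at about (267,231) and (283,251), and the small blank at (433,277)
- port tops at about (316,258) and (352,291)
- rings at about (356,273), (396,257) and (408,296)

Next I measure positions and sizes.

```bash
python3 - <<'E'
from h import *
pts={"scene":{"B1":(267,231,.01),"B2":(283,251,.01),"P1":(316,259,.055),"P2":(352,291,.05),"R1":(356,273,.009),"R2":(396,257,.009),"R3":(408,296,.009),"B3":(433,277,.01)},
"side":{"B1":(267,225,.01),"B2":(278,245,.01),"P1":(292,259,.055),"P2":(315,295,.05),"R1":(334,280,.009),"R2":(377,271,.009),"R3":(373,311,.009),"B3":(407,298,.01)}}
for n in pts:
    c=cap(n)
    for k,(u,v,z) in pts[n].items():
        p=ray(c,(u,v),z)[0]; print(n,k,p.round(3),end=" px/55mm ")
        print(np.ptp(proj(c,ring(p,.0275,z))[:,0]).round(1))
    i=c["img"]; i=i[205:335,230:460]; cv2.imwrite(f"pics/{n}z.png",cv2.resize(i,None,fx=3.4,fy=3.4,interpolation=cv2.INTER_CUBIC))
E
```

```text
scene B1 [ 0.444 -0.091  0.01 ] px/55mm 22.8
scene B2 [ 0.433 -0.184  0.01 ] px/55mm 24.4
scene P1 [ 0.443 -0.301  0.055] px/55mm 27.2
scene P2 [ 0.445 -0.415  0.05 ] px/55mm 29.8
scene R1 [ 0.515 -0.342  0.009] px/55mm 26.3
scene R2 [ 0.62  -0.354  0.009] px/55mm 25.1
scene R3 [ 0.551 -0.459  0.009] px/55mm 28.2
scene B3 [ 0.632 -0.451  0.01 ] px/55mm 26.8
side B1 [ 0.444 -0.097  0.01 ] px/55mm 22.1
side B2 [ 0.444 -0.189  0.01 ] px/55mm 23.6
side P1 [ 0.439 -0.306  0.055] px/55mm 26.4
side P2 [ 0.446 -0.421  0.05 ] px/55mm 29.0
side R1 [ 0.518 -0.349  0.009] px/55mm 25.9
side R2 [ 0.618 -0.354  0.009] px/55mm 25.3
side R3 [ 0.553 -0.461  0.009] px/55mm 28.3
side B3 [ 0.634 -0.453  0.01 ] px/55mm 27.5
```

View pics/scenez.png

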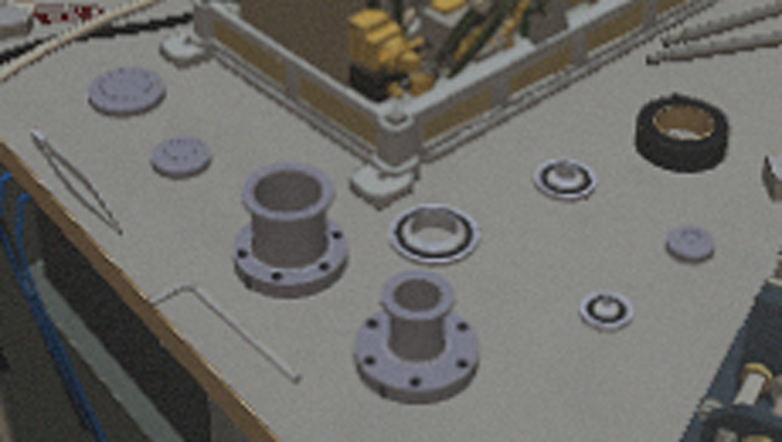

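The sizes agree with the given diameters: the large ring is at (0.516,-0.345), the medium ring at (0.619,-0.354), and the large port is at (0.441,-0.303). The smallest ring and blank are at (408,296) and (433,277). I start moving: up, and turning so that tool y lies along world x.

step_arm(
  targets="0 0 -4 6.87;0 0 -4 6.87;0 0 0 6.87;0 0 0 6.87;0 0 0 6.87;0 0 0 6.87;0 0 0 6.87;0 0 0 6.87;0 0 0 6.87;0 0 0 6.87;0 0 0 0",
  claw=7,
)

```text
time_s: 1.17
tcp_pos: [0.227, 0.5822, 0.3023]
ee_rot: [[-0.002, -1.0, -0.0], [-1.0, 0.002, -0.0], [0.0, 0.0, -1.0]]
wrist_force: [-0.0, 0.2, -0.5]
gripper_width: 0.803
gripper_force: 0.0
```

step_arm(
  targets="3.92 -1.05 0 0;3.92 -1.05 0 0;3.92 -1.05 0 0;3.92 -1.05 0 0;3.92 -1.05 0 0;3.92 -1.05 0 0;3.92 -1.05 0 0;3.92 -1.05 0 0;3.92 -1.05 0 0;3.92 -1.05 0 0;3.92 -1.05 0 0;3.92 -1.05 0 0",
)

```text
time_s: 2.17
tcp_pos: [0.3528, 0.1099, 0.303]
ee_rot: [[0.005, -1.0, 0.001], [-1.0, -0.005, 0.001], [-0.001, -0.001, -1.0]]
wrist_force: [0.7, -0.1, -0.4]
gripper_width: 0.802
gripper_force: 0.0
```

step_arm(
  targets="3.92 -1.05 0 0;3.92 -1.05 0 0;3.92 -1.05 0 0;3.92 -1.05 0 0;3.92 -1.05 0 0;3.92 -1.05 0 0;3.92 -1.05 0 0;3.92 -1.05 0 0;3.92 -1.05 0 0;3.92 -1.05 0 0;3.92 -1.05 0 0;3.92 -1.05 0 0",
)

```text
time_s: 3.17
tcp_pos: [0.479, -0.3607, 0.3024]
ee_rot: [[0.003, -1.0, -0.0], [-1.0, -0.003, 0.0], [-0.0, 0.0, -1.0]]
wrist_force: [0.5, 1.3, -0.4]
gripper_width: 0.803
gripper_force: 0.0
```

```bash
python3 - <<'E'
from h import *
c=cap("wrist","w1.png"); print(c["s"]["tcp_pos"])
for n,p in dict(P1=(.441,-.303,.055),P2=(.446,-.418,.05),R1=(.516,-.345,.009),R2=(.619,-.354,.009),B2=(.438,-.186,.01)).items(): print(n,proj(c,p).round())
E
```

```text
[ 0.47897298 -0.36071983  0.30241789]
P1 [[347. 216.]]
P2 [[345. 126.]]
R1 [[292. 178.]]
R2 [[219. 172.]]
B2 [[345. 280.]]
```

View pics/w1.png

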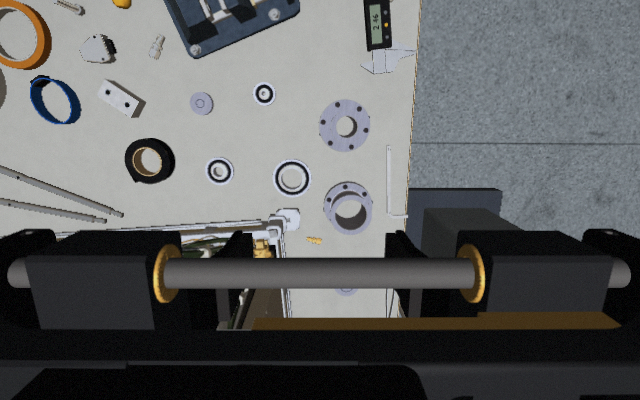

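The wrist view shows the large ring at (292,178), the medium ring at (219,171), and the port tops at about (350,210) and (346,126). The small ring is at (264,94) and the small blank at (201,103). I refine the positions by fitting the known circles to the image edges.

```bash
cat >> h.py <<'E'
from scipy.optimize import minimize
def fit(c,p,circles,w=.012):
    "circles: (radius,z); returns xy maximising mean edge strength along the projected circles"
    g=cv2.GaussianBlur(cv2.cvtColor(c["img"],cv2.COLOR_BGR2GRAY),(0,0),1.0).astype(np.float32)
    m=cv2.magnitude(cv2.Sobel(g,5,1,0),cv2.Sobel(g,5,0,1))
    def sc(q):
        t=0
        for rad,z in circles:
            uv=proj(c,ring(q,rad,z)).astype(np.float32)
            t+=np.minimum(cv2.remap(m,uv[:,:1],uv[:,1:],cv2.INTER_LINEAR),200).mean()
        return -t/len(circles)
    a=np.arange(-w,w+1e-9,.001)
    q=min(((p[0]+i,p[1]+j) for i in a for j in a),key=sc)
    o=minimize(sc,q,method="Nelder-Mead",options=dict(initial_simplex=[q,(q[0]+.001,q[1]),(q[0],q[1]+.001)],xatol=1e-5))
    return o.x,-o.fun
PL=[(.0275,.055),(.0205,.055)];PM=[(.02,.05),(.013,.05)]
RL=[(.0275,.009),(.015,.013)];RM=[(.02,.009),(.0075,.013)]
BL=[(.0275,.005)];BM=[(.02,.005)]
E
python3 - <<'E'
from h import *
c=cap("wrist")
for n,p,k in (("P1",(.441,-.303),PL),("P2",(.446,-.418),PM),("R1",(.516,-.345),RL),("R2",(.619,-.354),RM)):
    q,s=fit(c,p,k); print(n,q.round(4),round(s,1),proj(c,[*q,k[0][1]]).round(1))
    for rad,z in k: cv2.polylines(c["img"],[proj(c,ring(q,rad,z)).round().astype(int)],1,(0,0,255),1)
cv2.imwrite("pics/f1.png",cv2.resize(c["img"][70:250,180:420],None,fx=3,fy=3))
E
```

```text
P1 [ 0.4362 -0.3045] 112.5 [[351.9 220.2]]
P2 [ 0.4434 -0.4169] 79.6 [[347.8 132.1]]
R1 [ 0.5144 -0.3493] 115.5 [[293.9 179.9]]
R2 [ 0.6253 -0.3491] 131.8 [[215.1 180.2]]
```

View pics/f1.png

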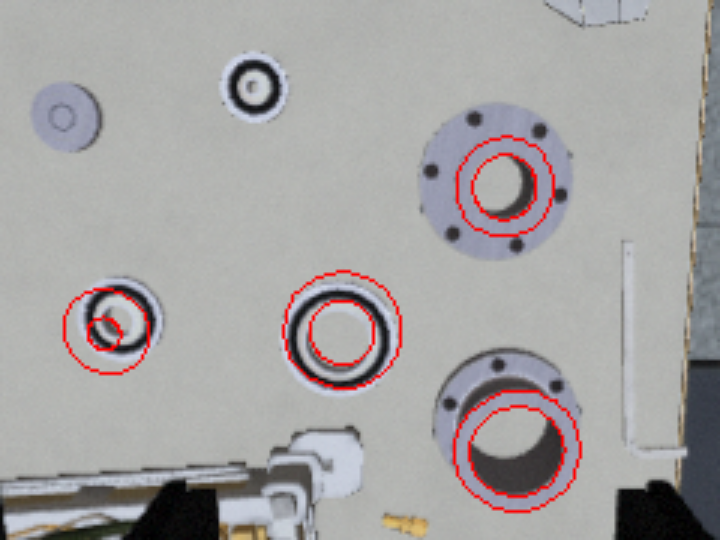

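The port fits are good. The ring fits snapped to the O-ring edge, so I'll fit an ellipse to each black O-ring instead.

```bash
cat >> h.py <<'E'
def oring(c,p,w=30):
    "centre of the black O-ring near world point p (z=.009)"
    u,v=proj(c,p)[0].astype(int); g=cv2.cvtColor(c["img"],cv2.COLOR_BGR2GRAY)[v-w:v+w,u-w:u+w]
    g=cv2.resize(g,None,fx=4,fy=4,interpolation=cv2.INTER_CUBIC)
    cs,_=cv2.findContours((g<80).astype(np.uint8),cv2.RETR_EXTERNAL,cv2.CHAIN_APPROX_NONE)
    k=max(cs,key=cv2.contourArea); (x,y),ax,_=cv2.fitEllipse(k)
    return ray(c,((x-1.5)/4+u-w,(y-1.5)/4+v-w),p[2])[0],np.array(ax)/4
E
python3 - <<'E'
from h import *
c=cap("wrist")
for p,k in (((.515,-.347,.009),RL),((.62,-.352,.009),RM)):
    q,a=oring(c,p); print(q.round(4),a.round(1),proj(c,q).round(1), np.ptp(proj(c,ring(q,k[0][0],.009)),axis=0).round(1))
E
```

```text
[ 0.5164 -0.3454  0.009 ] [32.3 33.2] [[291.4 179.8]] [39.1 38.5]
[ 0.6185 -0.3552  0.009 ] [21.5 23.3] [[218.2 173.1]] [28.7 28.3]
```

```bash
python3 - <<'E'
from h import *
for i in range(2):
    c=cap("wrist"); print(c["s"]["time_s"],c["s"]["tcp_pos"].__repr__(),c["s"]["ee_rot"][0])
    for p in((.515,-.347,.009),(.62,-.352,.009)):
        q,a=oring(c,p); print(q.round(4),proj(c,q).round(1))
    print(fit(c,(.441,-.303),PL)[0],fit(c,(.446,-.418),PM)[0])
for p,rad in(((.5164,-.3454),.0275),((.6185,-.3552),.02)):
    cv2.polylines(c["img"],[proj(c,ring(p,rad,.009)).round().astype(int)],1,(0,0,255),1)
cv2.imwrite("pics/f2.png",cv2.resize(c["img"][70:250,180:420],None,fx=3,fy=3))
E
```

```text
3.3167 array([ 0.47888348, -0.36087119,  0.30040696]) [-0.00101026 -0.99999525 -0.0029135 ]
[ 0.5164 -0.3453  0.009 ] [[291. 178.]]
[ 0.6185 -0.3551  0.009 ] [[217.8 171.2]]
[ 0.43664145 -0.30448777] [ 0.44336687 -0.41704005]
3.3667 array([ 0.47868902, -0.3595124 ,  0.30120675]) [ 1.48444501e-04 -9.99997807e-01 -2.08896629e-03]
[ 0.5164 -0.3454  0.009 ] [[291.  176.9]]
[ 0.6184 -0.3552  0.009 ] [[217.9 170.1]]
[ 0.43661511 -0.3045086 ] [ 0.45028943 -0.42076685]
```

View pics/f2.png

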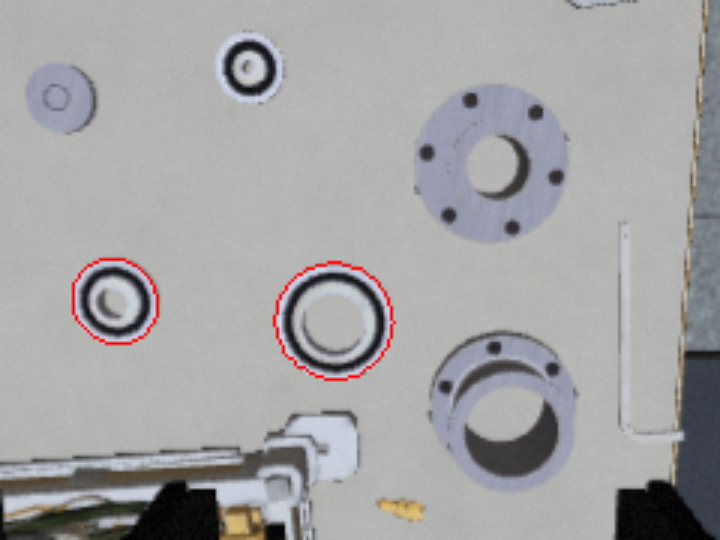

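The arm was still swinging slightly, and the pose readings compensate for that. Both ring outlines match at (335,321) and (115,301) in the crop. Now I descend on the large ring.

step_arm(
  targets="-0.5 -1.25 2 0;-0.5 -1.25 3 0;-0.5 -1.24 3.7 0;0 0 4 0;0 0 4 0;0 0 4 0;0 0 3 0;0 0 2 0;0 0 0 0;0 0 0 0;0 0 0 0",
)

```text
time_s: 4.33
tcp_pos: [0.518, -0.3435, 0.048]
ee_rot: [[0.002, -1.0, 0.004], [-1.0, -0.002, -0.002], [0.002, -0.004, -1.0]]
wrist_force: [0.1, 0.4, 0.7]
gripper_width: 0.811
gripper_force: 0.0
```

```bash
python3 - <<'E'
from h import *
for i in range(2):
  c=cap("wrist","w3.png"); print(c["s"]["tcp_pos"],proj(c,[(.5164,-.3454,.009),(.4366,-.3045,.055)]))
E
```

```text
[ 0.51796619 -0.34345101  0.04798514] [[320.4154599  223.69870583]
 [467.12620665 322.40772243]]
[ 0.51816971 -0.34366584  0.04834417] [[320.78449717 223.84948976]
 [467.2696045  322.376683  ]]
```

```bash
python3 - <<'E'
from h import *
c=cap("wrist"); print(c["s"]["tcp_pos"])
q,a=oring(c,(.5164,-.3454,.009),70); print(q,a,proj(c,q))
cv2.circle(c["img"],tuple(proj(c,q)[0].astype(int)),3,(0,0,255),-1)
cv2.polylines(c["img"],[proj(c,ring(q,.0275,.009)).round().astype(int)],1,(0,0,255),1)
cv2.imwrite("pics/w4.png",c["img"])
E
```

```text
[ 0.51803863 -0.34374582  0.04830287]
[ 0.51722813 -0.33688151  0.009     ] [ 80.48786163 142.95646667] [[319.28832245 236.34307861]]
```

View pics/w4.png

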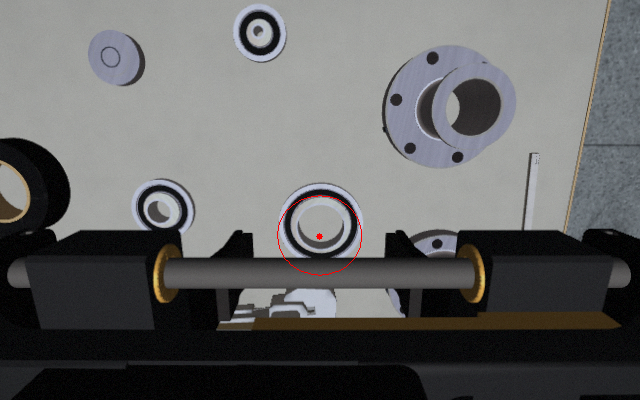

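The overlay was pulled off by the gripper. The ring's visible edges (278–363 wide, top at row 183) match the earlier position, so I trim 2 mm, descend and grip.

step_arm(
  targets="0.2 0.15 1.5 0;0 0 1.5 0;0 0 0.8 0;0 0 0.5 0;0 0 0 0;0 0 0 0;0 0 0 0",
)

```text
time_s: 5.07
tcp_pos: [0.5156, -0.3458, 0.0035]
ee_rot: [[0.0, -1.0, 0.002], [-1.0, -0.0, -0.001], [0.001, -0.002, -1.0]]
wrist_force: [0.3, 0.1, 0.3]
gripper_width: 0.806
gripper_force: 0.0
```

step_arm(
  targets="0 0 0 0;0 0 0 0;0 0 0 0;0 0 0 0;0 0 0 0;0 0 0 0;0 0 0 0;0 0 0 0",
  claw=4.5,
)

```text
time_s: 5.73
tcp_pos: [0.5152, -0.3457, 0.0029]
ee_rot: [[0.0, -1.0, 0.001], [-1.0, -0.0, -0.0], [0.0, -0.001, -1.0]]
wrist_force: [-0.6, 0.6, 3.5]
gripper_width: 0.61
gripper_force: 30.0
```

step_arm(
  targets="0 0 -1 0;0 0 -2 0;0 0 -3 0;0 0 -3 0;0 0 -1 0;-1 2 0 0;-1.04 2 0 0;-1 2 0 0;-1.05 1.87 0 0;0 0 0 0;0 0 0 0;0 0 0 0",
)

```text
time_s: 6.73
tcp_pos: [0.4367, -0.3049, 0.1028]
ee_rot: [[0.0, -1.0, 0.001], [-1.0, -0.0, -0.0], [0.0, -0.001, -1.0]]
wrist_force: [1.0, 0.4, -0.8]
gripper_width: 0.611
gripper_force: 30.0
```

```bash
python3 - <<'E'
from h import *
for i in range(3):
  c=cap("wrist","w5.png"); print(c["s"]["tcp_pos"],c["s"]["gripper_width"],c["s"]["ee_rot"][2])
print(proj(c,[(.4366,-.3045,.055)]))
E
```

```text
[ 0.43672143 -0.30485437  0.10283299] 0.6113115281849721 [ 4.48920091e-04 -8.11083801e-04 -9.99999570e-01]
[ 0.43699746 -0.30496662  0.10272228] 0.6134115493239214 [ 4.23771291e-04 -8.43237915e-04 -9.99999555e-01]
[ 0.43700877 -0.30497797  0.10255875] 0.612465567890408 [ 2.65380382e-04 -5.36021214e-04 -9.99999821e-01]
[[318.45337594 222.97395361]]
```

View pics/w5.png

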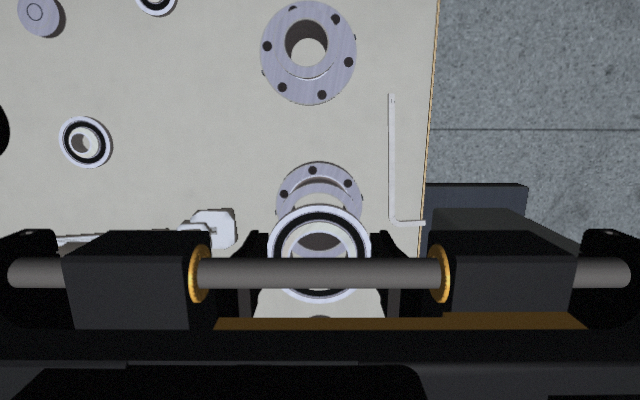

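The held ring is level and spans (267–371, 205–304), over the port centred at about (318,223). I check its offset in numbers.

```bash
python3 - <<'E'
from h import *
c=cap("wrist"); t=c["s"]["tcp_pos"]; print(t)
a=proj(c,ring((t[0],t[1]),.0275,t[2]+.006)); print(a.min(0),a.max(0))
print(fit(c,(.4366,-.3045),[(.035,.013)],.006))
E
```

```text
[ 0.43691787 -0.3049217   0.10241323]
[264.25097871 203.46128736] [370.88705801 302.34191287]
(array([ 0.436684  , -0.30624393]), np.float64(97.610595703125))
```

The ring agrees with the TCP to about 1 mm. I lower it.

step_arm(
  targets="0.07 0 1.5 0;0 0 1.5 0;0 0 0.6 0;0 0 0.4 0;0 0 0.3 0;0 0 0.3 0;0 0 0 0;0 0 0 0;0 0 0 0",
)

```text
time_s: 7.68
tcp_pos: [0.4365, -0.3055, 0.0571]
ee_rot: [[0.0, -1.0, 0.001], [-1.0, -0.0, -0.0], [0.0, -0.001, -1.0]]
wrist_force: [-0.9, -0.3, -0.6]
gripper_width: 0.614
gripper_force: 30.0
```

step_arm(
  targets="0 0 0.1 0;0 0 0.1 0;0 0 0 0;0 0 0 0",
)

```text
time_s: 8.02
tcp_pos: [0.4366, -0.3055, 0.0552]
ee_rot: [[0.0, -1.0, 0.001], [-1.0, -0.0, -0.001], [0.001, -0.001, -1.0]]
wrist_force: [-1.1, 0.4, 3.3]
gripper_width: 0.611
gripper_force: 32.5
```

step_arm(
  targets="0 0 0 0;0 0 0 0;0 0 0 0;0 0 0 0;0 0 -0.5 0;0 0 -1 0;0 0 -3 0;0 0 -3 0;0 0 -3 0;0 0 0 0;0 0 0 0;0 0 0 0",
  claw=7,
)

```text
time_s: 9.02
tcp_pos: [0.4359, -0.305, 0.1598]
ee_rot: [[-0.0, -1.0, 0.001], [-1.0, 0.0, 0.0], [-0.0, -0.001, -1.0]]
wrist_force: [-0.7, 0.3, -0.4]
gripper_width: 0.801
gripper_force: 0.0
```

```bash
python3 - <<'E'
from h import *
cap("wrist");c=cap("wrist","w6.png"); print(c["s"]["tcp_pos"])
print(proj(c,[(.4366,-.305,.060)]))
print(fit(c,(.4366,-.305),[(.0275,.060),(.015,.064)],.006),fit(c,(.6185,-.3552),RM,.004))
q,a=oring(c,(.6185,-.3552,.009),40);print(q,a)
E
```

```text
[ 0.43552686 -0.30493991  0.15902441]
[[316.50340483 202.49700823]]
(array([ 0.4389632 , -0.30813199]), np.float64(119.79888153076172)) (array([ 0.61862725, -0.35488187]), np.float64(126.11952209472656))
[ 0.61823638 -0.35512928  0.009     ] [31.59311485 36.50996017]
```

View pics/w6.png

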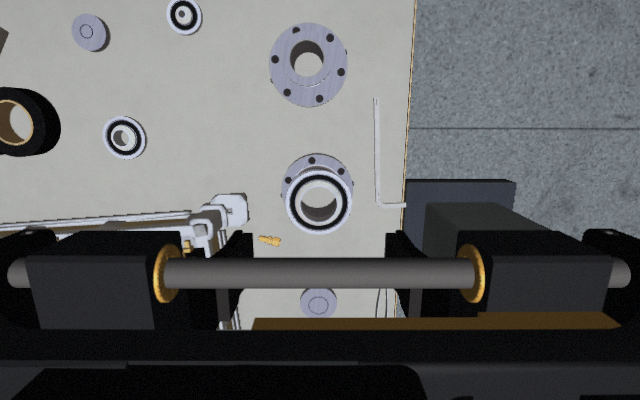

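The large ring sits on its port at (318,202). Now I go over the medium ring and check the arm's clearance from the drum.

step_arm(
  targets="1 -3.66 0 0;1 -3.66 0 0;1 -3.66 0 0;1 -3.66 0 0;1 -3.66 0 0;0 0 2 0;0 0 3 0;0 0 2 0;0 0 0 0;0 0 0 0;0 0 0 0;0 0 0 0",
  claw=5.6,
)

```text
time_s: 10.12
tcp_pos: [0.6203, -0.3559, 0.0917]
ee_rot: [[0.0, -1.0, 0.003], [-1.0, -0.0, -0.002], [0.002, -0.003, -1.0]]
wrist_force: [0.3, 0.4, 0.2]
gripper_width: 0.646
gripper_force: 0.0
```

```bash
python3 - <<'E'
from h import *
cap("wrist");c=cap("wrist"); print(c["s"]["tcp_pos"])
q,a=oring(c,(.6184,-.3552,.009),40);print(q,a,proj(c,q))
q,s=fit(c,(.6184,-.3552),[(.02,.009)],.004); print(q,s)
d=cap("side"); a=d["img"][60:360,200:520]; b=c["img"]
cv2.imwrite("pics/s7.png",np.vstack([cv2.resize(a,(640,600))[:340],cv2.resize(b[100:300],(640,200))]))
E
```

```text
[ 0.6201862  -0.35579373  0.09175346]
[ 0.61876715 -0.35526037  0.009     ] [39.42107391 41.03791046] [[320.09161377 208.84774017]]
[ 0.6138479  -0.35487428] 86.91635131835938
```

View pics/s7.png

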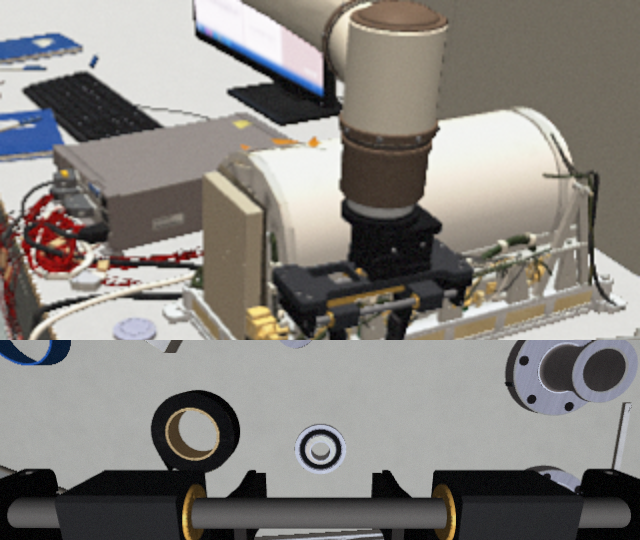

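The ring is at (320,208) in the raw wrist picture. The forearm is well above the drum, and the tape roll is 57 mm from the ring's centre, outside the fingers. I descend and grip.

step_arm(
  targets="-0.05 0.15 2 0;0 0 2 0;0 0 2 0;0 0 1.5 0;0 0 0.8 0;0 0 0.5 0;0 0 0 0;0 0 0 0;0 0 0 0",
)

```text
time_s: 11.02
tcp_pos: [0.6185, -0.3552, 0.003]
ee_rot: [[0.0, -1.0, 0.002], [-1.0, -0.0, -0.001], [0.001, -0.002, -1.0]]
wrist_force: [0.8, -0.1, 0.5]
gripper_width: 0.641
gripper_force: 0.0
```

step_arm(
  targets="0 0 0 0;0 0 0 0;0 0 0 0;0 0 0 0;0 0 0 0;0 0 0 0;0 0 0 0;0 0 0 0",
  claw=3,
)

```text
time_s: 11.68
tcp_pos: [0.6179, -0.3549, 0.0019]
ee_rot: [[0.0, -1.0, 0.0], [-1.0, -0.0, -0.0], [0.0, -0.0, -1.0]]
wrist_force: [-0.1, 0.6, 1.7]
gripper_width: 0.434
gripper_force: 30.0
```

step_arm(
  targets="0 0 -2 0;0 0 -4 0;0 0 -4 0;0 0 -1 0;1.24 3.49 0 0;1.24 3.49 0 0;1.24 3.49 0 0;1.24 3.49 0 0;1.24 3.49 0 0;0 0 0 0;0 0 0 0;0 0 0 0",
)

```text
time_s: 12.68
tcp_pos: [0.4434, -0.4171, 0.1117]
ee_rot: [[-0.001, -1.0, 0.001], [-1.0, 0.001, -0.0], [0.0, -0.001, -1.0]]
wrist_force: [0.0, -0.1, -0.9]
gripper_width: 0.437
gripper_force: 30.0
```

```bash
python3 - <<'E'
from h import *
for i in range(2): c=cap("wrist"); t=c["s"]["tcp_pos"]; print(t,c["s"]["gripper_width"])
h=t[2]+.0065
for q,rad,z in(((t[0],t[1]),.02,h),((.4434,-.417),.02,.05),((.4434,-.417),.035,.013)):
    cv2.polylines(c["img"],[proj(c,ring(q,rad,z)).round().astype(int)],1,(0,0,255),1)
print(fit(c,(.4434,-.417),[(.035,.013)],.006))
cv2.imwrite("pics/w8.png",cv2.resize(c["img"][130:330,220:420],None,fx=3,fy=3))
E
```

```text
[ 0.44343498 -0.41709094  0.11167757] 0.43725482083791334
[ 0.44402769 -0.41683445  0.11156025] 0.4369210065901166
(array([ 0.44399182, -0.41878593]), np.float64(127.61244201660156))
```

View pics/w8.png

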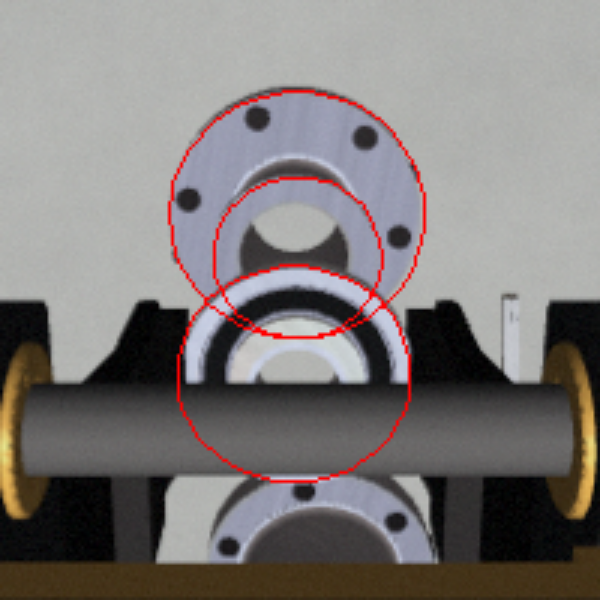

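The held ring at crop (297,375) lines up with the port at (297,258) to within 1–1.5 mm. I lower it.

step_arm(
  targets="0.1 0 1.5 0;0 0 2 0;0 0 1.2 0;0 0 0.5 0;0 0 0.3 0;0 0 0.3 0;0 0 0.2 0;0 0 0.1 0;0 0 0.1 0;0 0 0 0;0 0 0 0;0 0 0 0",
)

```text
time_s: 13.78
tcp_pos: [0.4437, -0.4181, 0.0504]
ee_rot: [[0.0, -1.0, 0.001], [-1.0, -0.0, -0.001], [0.001, -0.001, -1.0]]
wrist_force: [-0.1, 0.6, 1.7]
gripper_width: 0.437
gripper_force: 31.6
```

step_arm(
  targets="0 0 0.1 0;0 0 0.1 0;0 0 0 0;0 0 0 0",
)

```text
time_s: 14.12
tcp_pos: [0.4438, -0.4182, 0.0499]
ee_rot: [[0.001, -1.0, 0.002], [-1.0, -0.001, -0.002], [0.002, -0.002, -1.0]]
wrist_force: [-1.6, 3.4, 11.1]
gripper_width: 0.439
gripper_force: 36.8
```

step_arm(
  targets="0 0 0 0;0 0 0 0;0 0 0 0;0 0 0 0;0 0 -0.5 0;0 0 -1 0;0 0 -3 0;0 0 -3 0;0 0 -3 0;0 0 0 0;0 0 0 0;0 0 0 0",
  claw=5.6,
)

```text
time_s: 15.12
tcp_pos: [0.443, -0.4175, 0.1526]
ee_rot: [[-0.0, -1.0, 0.0], [-1.0, 0.0, 0.001], [-0.001, -0.0, -1.0]]
wrist_force: [0.3, 0.4, -0.7]
gripper_width: 0.643
gripper_force: 0.0
```

```bash
python3 - <<'E'
from h import *
cap("wrist");c=cap("wrist"); print(c["s"]["tcp_pos"])
q,a=oring(c,(.4437,-.418,.055),40);print(q,a)
for q,rad,z in(((.4437,-.418),.02,.055),((.437,-.305),.0275,.06)):
    cv2.polylines(c["img"],[proj(c,ring(q,rad,z)).round().astype(int)],1,(0,0,255),1)
cv2.imwrite("pics/w9.png",cv2.resize(c["img"][120:320,220:420],None,fx=3,fy=3))
E
```

```text
[ 0.44262456 -0.41729933  0.15173034]
[ 0.44282071 -0.41826935  0.055     ] [37.58439636 38.94900894]
```

View pics/w9.png

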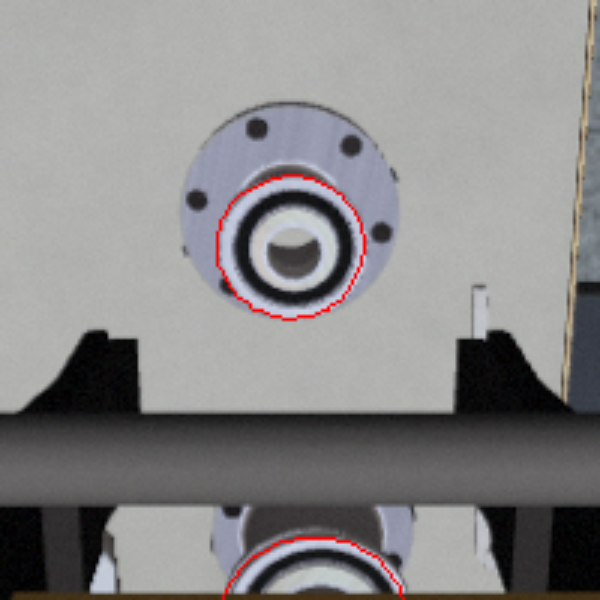

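The medium ring lies centred on its port, its outline matching at crop (291,246). Next come the blanks: up, and a quarter turn so the fingers close along world y.

step_arm(
  targets="0 0 -3.7 7;0 0 -3.7 7;0 0 -3.7 7;0 0 -3.7 7;0 0 0 7;0 0 0 7;0 0 0 7;0 0 0 7;0 0 0 7;0 0 0 7;0 0 0 7;0 0 0 7",
  claw=7,
)

```text
time_s: 16.22
tcp_pos: [0.4429, -0.4176, 0.2989]
ee_rot: [[-0.995, -0.098, -0.003], [-0.098, 0.995, 0.002], [0.003, 0.002, -1.0]]
wrist_force: [-0.5, -0.7, 0.4]
gripper_width: 0.808
gripper_force: 0.0
```

step_arm(
  targets="0 0 0 6;0 3.9 0 0;0 3.9 0 0;0 3.9 0 0;0 3.9 0 0;0 3.9 0 0;0 3.9 0 0;0 3.9 0 0;0 0 0 0;0 0 0 0;0 0 0 0;0 0 0 0",
)

```text
time_s: 17.22
tcp_pos: [0.4431, -0.1456, 0.2999]
ee_rot: [[-1.0, 0.001, -0.001], [0.001, 1.0, -0.0], [0.001, -0.0, -1.0]]
wrist_force: [-0.8, 0.4, -0.8]
gripper_width: 0.807
gripper_force: 0.0
```

```bash
cat >> h.py <<'E'
def disc(c,p,rad,z,w=45):
    "centre of the bluish-grey disc near p at height z"
    u,v=proj(c,[*p[:2],z])[0].astype(int); g=c["img"][max(v-w,0):v+w,u-w:u+w].astype(int)
    g=cv2.resize((np.clip(g[...,0]-g[...,2]+128,0,255)).astype(np.uint8),None,fx=4,fy=4,interpolation=cv2.INTER_CUBIC)
    th,b=cv2.threshold(g,0,255,cv2.THRESH_OTSU); b=cv2.morphologyEx(b,cv2.MORPH_OPEN,np.ones((9,9)))
    cs,_=cv2.findContours(b,cv2.RETR_EXTERNAL,cv2.CHAIN_APPROX_NONE)
    k=max(cs,key=cv2.contourArea); (x,y),ax,_=cv2.fitEllipse(k)
    q=ray(c,((x-1.5)/4+u-w,(y-1.5)/4+max(v-w,0)),z)[0]
    return q.round(4),np.array(ax).round(1)/4,np.ptp(proj(c,ring(q,rad,z)),axis=0).round(1),proj(c,q).round(1)
E
python3 - <<'E'
from h import *
for i in range(2):
  c=cap("wrist",f"b{i}.png"); s=c["s"];print(s["tcp_pos"],s["ee_rot"][0],s["joints"])
  print(disc(c,(.444,-.094),.0275,.005),fit(c,(.444,-.094),BL))
  print(disc(c,(.438,-.186),.02,.005),fit(c,(.438,-.186),BM))
E
```

```text
[ 0.44310733 -0.14555554  0.29991608] [-0.99999809  0.00131896 -0.00144059] [ 1.85548459e+00  3.41812543e+00 -1.28459102e+01  5.14803060e-03
 -7.38187079e+01 -9.19324990e+01]
(array([ 0.4446, -0.0872,  0.005 ]), array([38.3 , 39.55]), array([39.1, 38.9]), array([[360.8, 168.1]])) (array([ 0.44387534, -0.08841302]), np.float64(61.35993576049805))
(array([ 0.4363, -0.1869,  0.005 ]), array([105.35 , 106.475]), array([28.6, 28.5]), array([[289.7, 162.4]])) (array([ 0.4345864 , -0.17783391]), np.float64(53.68163299560547))
[ 0.44309777 -0.14580049  0.29997275] [-0.99999719  0.00198238 -0.00129744] [ 1.82238775e+00  3.41954086e+00 -1.28357155e+01  3.47175456e-03
 -7.38192255e+01 -9.19369435e+01]
(array([ 0.4445, -0.0872,  0.005 ]), array([38.275, 39.5  ]), array([39.1, 38.9]), array([[360.9, 168. ]])) (array([ 0.44376377, -0.08815358]), np.float64(59.63172912597656))
(array([ 0.4364, -0.1871,  0.005 ]), array([105.375, 106.475]), array([28.6, 28.5]), array([[289.7, 162.4]])) (array([ 0.43448049, -0.17785314]), np.float64(55.72438049316406))
```

```bash
python3 - <<'E'
from h import *
c=cap("wrist")
for w in(22,26): print(disc(c,(.4365,-.187),.02,.005,w),disc(c,(.4445,-.088),.0275,.005,w+8))
for n in("scene","side"):
    d=cap(n)
    print(n,disc(d,(.4365,-.187),.02,.0085,14),disc(d,(.4445,-.088),.0275,.0085,17))
E
```

```text
(array([ 0.4354, -0.1784,  0.005 ]), array([28.25, 28.7 ]), array([28.6, 28.5]), array([[296. , 161.7]])) (array([ 0.4444, -0.0872,  0.005 ]), array([38.3 , 39.55]), array([39.1, 38.9]), array([[361. , 167.9]]))
(array([ 0.4354, -0.1784,  0.005 ]), array([28.25, 28.65]), array([28.6, 28.5]), array([[296. , 161.7]])) (array([ 0.4444, -0.0872,  0.005 ]), array([38.3 , 39.55]), array([39.1, 38.9]), array([[361. , 167.9]]))
scene (array([ 0.4349, -0.1783,  0.0085]), array([10.125, 16.7  ]), array([17.6, 10.6]), array([[282.6, 250.1]])) (array([ 0.4437, -0.0873,  0.0085]), array([12.375, 21.15 ]), array([22.7, 12.7]), array([[266.3, 230.8]]))
side (array([ 0.4358, -0.182 ,  0.0085]), array([ 9.675, 16.225]), array([17.1, 10. ]), array([[273.7, 244.7]])) (array([ 0.4449, -0.092 ,  0.0085]), array([11.575, 21.3  ]), array([22., 12.]), array([[266.9, 224.3]]))
```

Both blanks are confirmed by three cameras: the large one at (.4443,-.0873), the medium at (.4353,-.1783). I go down on the large one.

step_arm(
  targets="-0.1 2.9 1 0;0 2.9 2 0;0 0 4 0;0 0 4 0;0 0 4 0;0 0 4 0;0 0 3.5 0;0 0 3 0;0 0 0 0;0 0 0 0;0 0 0 0;0 0 0 0",
  claw=6.7,
)

```text
time_s: 18.47
tcp_pos: [0.4461, -0.0868, 0.0476]
ee_rot: [[-1.0, -0.0, 0.005], [-0.0, 1.0, 0.0], [-0.005, 0.0, -1.0]]
wrist_force: [-1.3, 0.3, 0.8]
gripper_width: 0.77
gripper_force: 0.0
```

```bash
python3 - <<'E'
from h import *
for i in range(2): c=cap("wrist");print(c["s"]["tcp_pos"],c["s"]["ee_rot"][0])
i=c["img"]; q=proj(c,ring((.4443,-.0873),.0275,.006)); print(q.min(0),q.max(0))
# visible upper half disc outline
m=(i[...,0].astype(int)-i[...,2]>12).astype(np.uint8)[100:225,200:440]; m=cv2.morphologyEx(m,cv2.MORPH_OPEN,np.ones((5,5)))
n,l,st,ce=cv2.connectedComponentsWithStats(m); print(st[1:][st[1:,4]>300]+[200,100,0,0,0])
E
```

```text
[ 0.44609315 -0.08678084  0.0476281 ] [-9.99988836e-01 -5.47073888e-05  4.72491173e-03]
[ 0.44589413 -0.08672994  0.04762171] [-9.99988481e-01  1.55908546e-05  4.79970112e-03]
[276.8074892  181.23313075] [360.79865339 261.07795152]
[[ 277  183   84   42 2832]]
```

step_arm(
  targets="0 0 1.5 0;0 0 1.5 0;0 0 0.9 0;0 0 0.5 0;0 0 0 0;0 0 0 0;0 0 0 0",
)

```text
time_s: 19.15
tcp_pos: [0.445, -0.0867, 0.0024]
ee_rot: [[-1.0, -0.0, 0.002], [-0.0, 1.0, 0.0], [-0.002, 0.0, -1.0]]
wrist_force: [0.5, -0.6, 0.4]
gripper_width: 0.773
gripper_force: 0.0
```

step_arm(
  targets="0 0 0 0;0 0 0 0;0 0 0 0;0 0 0 0;0 0 0 0;0 0 0 0;0 0 0 0;0 0 0 0",
  claw=4.5,
)

```text
time_s: 19.82
tcp_pos: [0.4445, -0.0867, 0.0019]
ee_rot: [[-1.0, -0.0, 0.001], [-0.0, 1.0, 0.0], [-0.001, 0.0, -1.0]]
wrist_force: [-1.0, 0.7, 5.7]
gripper_width: 0.616
gripper_force: 30.0
```

step_arm(
  targets="0 0 -2 0;0 0 -4 0;0 0 -4 0;0 0 -2 0;0.4 -3.64 0 0;0.4 -3.64 0 0;0 -3.64 0 0;0 -3.64 0 0;0 -3.64 0 0;0 -3.64 0 0;0 0 0 0;0 0 0 0",
)

```text
time_s: 20.82
tcp_pos: [0.435, -0.3066, 0.1202]
ee_rot: [[-1.0, 0.004, -0.002], [0.004, 1.0, 0.001], [0.002, 0.001, -1.0]]
wrist_force: [-0.7, 0.1, -1.4]
gripper_width: 0.615
gripper_force: 30.0
```

```bash
python3 - <<'E'
from h import *
for i in range(3): c=cap("wrist","w12.png");t=c["s"]["tcp_pos"];print(t,c["s"]["gripper_width"])
for nm,q in (("blank",ring((t[0],t[1]),.0275,t[2]+.004)),("ring",ring((.4368,-.305),.0275,.06)),("base",ring((.4368,-.305),.035,.013))):
    q=proj(c,q);print(nm,q.min(0).round(1),q.max(0).round(1))
print(fit(c,(.4368,-.305),[(.035,.013)],.005))
i=c["img"]; m=((i[...,0].astype(int)-i[...,2]>12)).astype(np.uint8); m[230:]=0; m=cv2.morphologyEx(m,cv2.MORPH_OPEN,np.ones((5,5)))
n,l,st,ce=cv2.connectedComponentsWithStats(m); print(st[1:][st[1:,4]>300])
E
```

```text
[ 0.43499473 -0.30660276  0.1202133 ] 0.6153379936524177
[ 0.43502699 -0.30541133  0.12034772] 0.6145556170760983
[ 0.43527703 -0.30467961  0.12062474] 0.6136655208581515
blank [267.2 202.3] [372.7 300.3]
ring [280.5 180.7] [357.6 254.4]
base [277.9 161. ] [360.  240.5]
(array([ 0.43499334, -0.30439642]), np.float64(67.97757720947266))
[[ 298  162   31   16  361]
 [ 335  167   25   44  490]
 [ 149  171   79   59 1967]
 [ 280  177   59   35  602]
 [ 442  177   46   44 1509]
 [ 275  204   88   26 1729]]
```

step_arm(
  targets="-0.1 0 1.5 0;0 0 2 0;0 0 1 0;0 0 0.5 0;0 0 0.3 0;0 0 0.1 0;0 0 0.1 0;0 0 0 0;0 0 0 0;0 0 0 0",
)

```text
time_s: 21.8
tcp_pos: [0.4375, -0.3054, 0.0671]
ee_rot: [[-1.0, 0.0, 0.001], [0.0, 1.0, -0.0], [-0.001, -0.0, -1.0]]
wrist_force: [0.9, 1.1, -1.9]
gripper_width: 0.612
gripper_force: 30.0
```

step_arm(
  targets="0 0 0.1 0;0 0 0.1 0;0 0 0 0;0 0 0 0",
)

```text
time_s: 22.13
tcp_pos: [0.4371, -0.3052, 0.0645]
ee_rot: [[-1.0, 0.0, -0.0], [0.0, 1.0, 0.0], [0.0, 0.0, -1.0]]
wrist_force: [0.3, 0.9, -1.3]
gripper_width: 0.617
gripper_force: 30.0
```

step_arm(
  targets="0 0 0.1 0;0 0 0.1 0;0 0 0 0;0 0 0 0",
)

```text
time_s: 22.47
tcp_pos: [0.437, -0.3051, 0.0625]
ee_rot: [[-1.0, 0.0, -0.0], [0.0, 1.0, 0.0], [0.0, 0.0, -1.0]]
wrist_force: [0.1, 0.4, -0.6]
gripper_width: 0.612
gripper_force: 30.0
```

step_arm(
  targets="0 0 0 0;0 0 0 0;0 0 0 0;0 0 0 0;0 0 -0.5 0;0 0 -1 0;0 0 -3 0;0 0 -3 0;0 0 -2 0;0 0 0 0;0 0 0 0;0 0 0 0",
  claw=6.8,
)

```text
time_s: 23.47
tcp_pos: [0.4368, -0.305, 0.1576]
ee_rot: [[-1.0, 0.0, 0.0], [0.0, 1.0, 0.0], [-0.0, 0.0, -1.0]]
wrist_force: [-0.8, -0.2, -0.4]
gripper_width: 0.776
gripper_force: 0.0
```

```bash
python3 - <<'E'
from h import *
for i in range(2): c=cap("wrist",f"x{i}.png");t=c["s"]["tcp_pos"]
print(t)
for w in(36,42): print(disc(c,(.437,-.305),.0275,.065,w))
E
```

```text
[ 0.43652601 -0.30489167  0.15699861]
(array([ 0.4344, -0.3055,  0.065 ]), array([69.625, 76.8  ]), array([68.5, 66.2]), array([[318.7, 202.5]]))
(array([ 0.4338, -0.3055,  0.065 ]), array([71.625, 76.075]), array([68.5, 66.3]), array([[318.7, 201.8]]))
```

step_arm(
  targets="0.05 3.17 0 0;0.05 3.17 0 0;0.05 3.17 0 0;0.05 3.17 0 0;0 0 3 0;0 0 4 0;0 0 3 0;0 0 0 0;0 0 0 0;0 0 0 0;0 0 0 0",
  claw=5.4,
)

```text
time_s: 24.48
tcp_pos: [0.4367, -0.1788, 0.0593]
ee_rot: [[-1.0, -0.0, 0.004], [-0.0, 1.0, -0.001], [-0.004, -0.001, -1.0]]
wrist_force: [-0.4, -0.9, 0.1]
gripper_width: 0.621
gripper_force: 0.0
```

```bash
python3 - <<'E'
from h import *
for i in range(2): c=cap("wrist");t=c["s"]["tcp_pos"]; print(t)
i=c["img"]; q=proj(c,ring((.4353,-.1783),.02,.006)); print(q.min(0),q.max(0))
m=(i[...,0].astype(int)-i[...,2]>12).astype(np.uint8)[100:225,200:440]; m=cv2.morphologyEx(m,cv2.MORPH_OPEN,np.ones((5,5)))
n,l,st,ce=cv2.connectedComponentsWithStats(m); print(st[1:][st[1:,4]>300]+[200,100,0,0,0])
E
```

```text
[ 0.43673178 -0.178787    0.05925609]
[ 0.43664782 -0.17874239  0.05933846]
[291.3399343  189.13811202] [349.34893586 244.4976971 ]
[[ 292  191   58   34 1657]]
```

step_arm(
  targets="0.05 0 2 0;0 0 2 0;0 0 1.1 0;0 0 0.5 0;0 0 0 0;0 0 0 0;0 0 0 0",
)

```text
time_s: 25.17
tcp_pos: [0.4356, -0.1785, 0.0026]
ee_rot: [[-1.0, -0.0, 0.002], [-0.0, 1.0, -0.0], [-0.002, -0.0, -1.0]]
wrist_force: [-0.2, 0.2, 0.9]
gripper_width: 0.62
gripper_force: 0.0
```

step_arm(
  targets="0 0 0 0;0 0 0 0;0 0 0 0;0 0 0 0;0 0 0 0;0 0 0 0;0 0 0 0;0 0 0 0",
  claw=3,
)

```text
time_s: 25.83
tcp_pos: [0.435, -0.1784, 0.002]
ee_rot: [[-1.0, -0.0, 0.001], [-0.0, 1.0, -0.0], [-0.001, -0.0, -1.0]]
wrist_force: [-0.4, 1.3, 6.3]
gripper_width: 0.443
gripper_force: 30.0
```

step_arm(
  targets="0 0 -2 0;0 0 -4 0;0 0 -4 0;0 0 -3 0;-0.4 -3.99 0 0;-0.4 -3.99 0 0;0 -3.99 0 0;0 -3.99 0 0;0 -3.99 0 0;0 -3.99 0 0;0 0 0 0;0 0 0 0",
)

```text
time_s: 26.83
tcp_pos: [0.4415, -0.4195, 0.1298]
ee_rot: [[-1.0, 0.004, -0.002], [0.004, 1.0, 0.001], [0.002, 0.001, -1.0]]
wrist_force: [0.3, 0.2, -1.2]
gripper_width: 0.443
gripper_force: 30.0
```

```bash
python3 - <<'E'
from h import *
for i in range(5): c=cap("wrist","w14.png");t=c["s"]["tcp_pos"];print(t)
print(fit(c,(.4435,-.418),[(.035,.013)],.005),oring(c,(.4435,-.418,.055),40))
E
```

```text
[ 0.44150869 -0.41945708  0.12984817]
[ 0.4416417  -0.41804191  0.13010747]
[ 0.44188579 -0.41727594  0.13050782]
[ 0.44225982 -0.41683596  0.13096296]
[ 0.44255441 -0.41664411  0.13134865]
(array([ 0.44270662, -0.41734154]), np.float64(81.73768615722656)) (array([ 0.4585079 , -0.41680817,  0.055     ]), array([52.84934616, 77.86386108]))
```

step_arm(
  targets="0 -0.1 2 0;0 0 2 0;0 0 1.5 0;0 0 0.7 0;0 0 0.4 0;0 0 0.2 0;0 0 0.1 0;0 0 0 0;0 0 0 0;0 0 0 0",
)

```text
time_s: 27.92
tcp_pos: [0.4431, -0.4191, 0.0633]
ee_rot: [[-1.0, -0.0, 0.001], [-0.0, 1.0, -0.001], [-0.001, -0.001, -1.0]]
wrist_force: [0.7, 0.0, 0.0]
gripper_width: 0.439
gripper_force: 30.0
```

step_arm(
  targets="0 0 0.1 0;0 0 0.1 0;0 0 0 0;0 0 0 0",
)

```text
time_s: 28.25
tcp_pos: [0.4426, -0.4188, 0.0605]
ee_rot: [[-1.0, 0.0, -0.0], [0.0, 1.0, 0.0], [0.0, 0.0, -1.0]]
wrist_force: [-0.1, -0.0, -0.8]
gripper_width: 0.445
gripper_force: 30.0
```

step_arm(
  targets="0 0.05 0.1 0;0 0 0.1 0;0 0 0 0;0 0 0 0;0 0 0 0",
)

```text
time_s: 28.67
tcp_pos: [0.4427, -0.4183, 0.0585]
ee_rot: [[-1.0, 0.0, -0.0], [0.0, 1.0, -0.0], [0.0, -0.0, -1.0]]
wrist_force: [0.8, -0.8, -1.2]
gripper_width: 0.442
gripper_force: 30.0
```

step_arm(
  targets="0 0 0.05 0;0 0 0.05 0;0 0 0 0;0 0 0 0;0 0 0 0",
)

```text
time_s: 29.08
tcp_pos: [0.4427, -0.4183, 0.0576]
ee_rot: [[-1.0, 0.0, 0.0], [0.0, 1.0, -0.0], [-0.0, -0.0, -1.0]]
wrist_force: [0.2, -0.7, -1.1]
gripper_width: 0.443
gripper_force: 30.0
```

It went down without resistance to within 0.6 mm of its seat. I release it and withdraw.

step_arm(
  targets="0 0 0 0;0 0 0 0;0 0 0 0;0 0 0 0;0 0 -0.5 0;0 0 -1 0;0 0 -3 0;0 0 -4 0;0 0 -4 0;0 0 -4 0;0 0 -4 0;0 0 0 0",
  claw=5.6,
)

```text
time_s: 30.08
tcp_pos: [0.4456, -0.4214, 0.2743]
ee_rot: [[-1.0, -0.001, 0.015], [-0.001, 1.0, -0.013], [-0.015, -0.013, -1.0]]
wrist_force: [0.2, -0.3, 1.8]
gripper_width: 0.643
gripper_force: 0.0
```

```bash
python3 - <<'E'
from h import *
cap("wrist");cap("wrist")
out=[]
w=cap("wrist")
for n,d,b in (("wrist",w,(slice(100,240),slice(180,460))),("side",cap("side"),(slice(230,330),slice(250,450))),):
    i=d["img"].copy()
    i=cv2.resize(i,None,fx=4,fy=4,interpolation=cv2.INTER_CUBIC)
    for p,rad,h in(((.4368,-.305),.0275,.055),((.4432,-.418),.02,.05)):
        for z,col in((h+.012,(0,0,255)),(h,(0,255,0))):
            if n=="wrist" and col[1]: continue
            cv2.polylines(i,[(proj(d,ring(p,rad,z))*4+1.5).round().astype(int)],1,col,1)
    i=i[b[0].start*4:b[0].stop*4,b[1].start*4:b[1].stop*4]
    out.append(cv2.resize(i,(800,int(i.shape[0]*800/i.shape[1])))[:300])
print([o.shape for o in out]); cv2.imwrite("pics/end.png",np.vstack(out))
E
```

```text
[(300, 800, 3), (300, 800, 3)]
```

View pics/end.png

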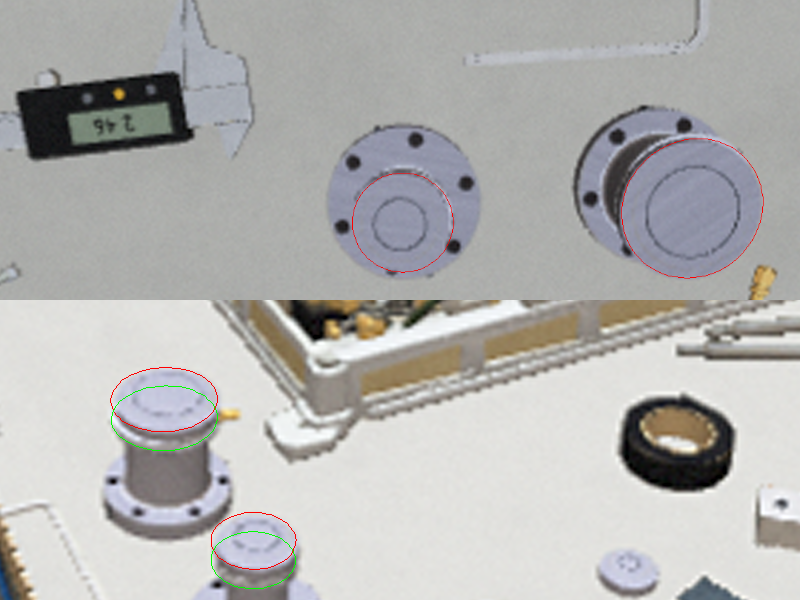

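In the final picture both blanks sit flat at the expected heights. The red outlines match from above at (402,222) and (692,208), and from the side at (164,400) and (253,541). Nothing else has been disturbed, so I hand the job in.

```bash
python3 -c "
from station import r; print(r.finish_job())"
```

```text
the job is handed in; nothing more can be done
None
```

I seated both rings and laid both blanks flat on their own ports, left the smallest ring and blank untouched, and handed the job in at about 30 s of the 96 s; no verdict was returned, but the final pictures matched the expected positions.

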